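Counterbalance a pair of centrifuge jars on a two-pan balance

ROBOT

A 6-joint arm with a two-finger parallel gripper is mounted at the origin on a cart in front of the work surface, level with it; the furniture and walls round the work are solid. World frame = base frame: x ahead of the robot, y to its left, z up, the work surface at z = 0. Lengths are in mm, angles in rad, forces in N, time in s.
With the tool pointing down it reaches from about 250 to 775 mm from the base axis. Payload 4 kg.
Tool frame: the origin (TCP) lies midway between the tips of the shut fingers; the grasp point (between the pads) lies 19 mm behind it; z points along the fingers, y is the line along which they close (so a half turn about z gives the same grasp; the last joint's range is limited). The gripper opens to 85 mm and grips with 20 to 120 N. Pads are 22 mm wide; open, the fingers measure 114 mm over their backs; the gripper's body (76 mm by 85 mm) begins 54 mm behind the grasp point. The pads swing forward as they close: fully open they stand 13 mm farther back than shut.
Start: joints at [1.054, 0.087, 1.371, -0, 1.684, -0.103], TCP at [221.161, 503.593, 231.341] pointing down, gripper open.
Joint ranges: [-3.1, 3.1], [-0.76, 2.03], [0.27, 2.55], [-1.08, 4.22], [0.17, 2.65], [-2.57, 2.57]. Speed limits (rad/s): [2.79, 2.79, 3.14, 3.14, 3.14, 3.14].

INTERFACE

Orientations are given as a 3x3 rotation matrix whose columns are the frame's x, y, z axes.
In Python, from rig import read_state, camera, close_job gives the robot as it stands.
- The arm moves only by the shell command python3 -m inch 'ROWS' [FORCE]. ROWS is JSON, a list of rows, each a list of 5 numbers: the shift along the world's x, y, z in m, then the turn about the world's z in rad, then the closure, from 0 (fully open) to 1 (shut). A call has 1 to 8 rows; each row is the pose to reach, as a shift and turn from the pose commanded when the call began; what a row does not reach only later rows make up. A row lasts 1/10 s, in which the tool goes at most 50 mm and 8.59 degrees, less where a joint would pass 70% of its speed; a pose out of reach is approached as far as the arm can. A call with a gripper value outside its range is refused whole. The fingers move at their own pace and stop on an object; FORCE is the grip in N (left out, the last holds). Time passes only in rows, so rows that repeat a pose let the fingers close. It gives the time, the measured TCP pose, the force, the opening and the grip force at its end, in the units of the state.
- read_state(): the state, without advancing time (a new reading comes with each control period).
- camera(name): name is "scene" or "top" or "wrist"; returns a dict with "color" (400x640x3 uint8, red, green, blue), "fx", "fy", "cx", "cy" (pixels), "origin" and "rotation" of the camera in the world; the wrist camera has in their place "hand_eye" (4x4, takes a point from camera to tool coordinates, whose origin is the TCP and whose axes are the flange's). Camera axes: x right, y up, looking along -z (the intrinsics and any distortion apply to the point x, -y, -z); pixel columns grow to the right and rows downward; lengths in mm; the calibration is good to about 2 mm. A picture is of the moment at which its call begins: read the wrist's pose just before it. There is no depth.
- close_job(): hands the job in; it is judged then, once.
The state is a dict: "clock": time; "joints": joint angles; "joint_vel": joint speeds; "tau": joint torques, N m; "tool_pos": TCP position; "ee_rot": TCP orientation; "wrist_force": force on the tool from outside, world axes, zero at the start; "moment": the same for the moment, N m; "gripper_width": opening from 0.0 (shut) to 1.0 (fully open); "finger_force": force on a finger pad.
Only numpy, scipy, OpenCV 4.12 (cv2) and the standard library are available. Lean on these libraries where they do the work, as an engineer would, in place of code of your own. Each camera call takes 0.05 s, during which the arm holds its last target. There are 200 camera calls.

TASK

The two jars on the pans of the balance must be matched before they go into the centrifuge: find out how much the lighter side lacks and add the one ring weight it needs, or both, slipped fully down over that pan's pin, the large one underneath if both are needed, so that the beam comes to rest level. Leave a weight that is not needed on the bench, and leave the three jars and the other things standing where they are.

Things in the scene. Friction and masses are not known exactly. Their poses are not given: they have to be found in the camera images.
- balance: two-pan balance, fixed to the bench: grey base 165 mm (own x) by 300 mm (own y), 36 mm high, with a tower that carries a deck 85 mm high for the waiting jar and a white scale plate in front (76 mm wide, top 123 mm high). Origin: centre of the base at bench level; x points away from the robot, y to its left
- beam (a joint): tilt of the beam, rad: 0 level; positive when the left (+y) pan is up, so the right side is heavier; stops at +-0.075. Level, both pan floors are 85 mm above the bench; each moves 110 mm x angle (8 mm at the stops). It settles level when the sides agree within a few grams; 80 g or more puts it hard on a stop, so the tilt does not tell how much is missing
- pin_left (a point): point on the left pan's floor at the foot of its weight pin (+y side of the balance). The pin is upright, 20 mm thick, 56 mm high, its top chamfered to 9 mm. The pan is a steel tray 180 mm (balance x) by 104 mm (y), rim 4 mm high; it stays level and rides up and down with the beam. The pin is 44 mm in front of the pan's centre, the jar 94 mm behind the pin
- pin_right (a point): point on the right pan's floor at the foot of its weight pin (-y side of the balance). The pin is upright, 20 mm thick, 56 mm high, its top chamfered to 9 mm. The pan is a steel tray 180 mm (balance x) by 104 mm (y), rim 4 mm high; it stays level and rides up and down with the beam. The pin is 44 mm in front of the pan's centre, the jar 94 mm behind the pin
- weight_large: large steel ring weight, 300 g: flange 80 mm across and 6 mm thick, with a hub 36 mm across to grip, 26 mm high over all, bore 24 mm right through. Origin: centre of its underside, z up along the bore
- weight_small: small steel ring weight, 150 g: flange 60 mm across and 4.5 mm thick, with a hub 36 mm across to grip, 24 mm high over all, bore 24 mm right through. Origin: centre of its underside, z up along the bore. The jars on the pans differ by very nearly the small weight, the large weight, or both together
- jar_a: one of three closed, opaque jars that look alike: white body 62 mm across, ribbed grey cap 58 mm across, 73 mm high over all; contents and weight cannot be seen (each under 0.8 kg). Origin: centre of its underside. At the start one stands on the rear part of the left pan, one on the rear part of the right pan and one on the deck between them; which is which varies
- jar_b: one of three closed, opaque jars that look alike: white body 62 mm across, ribbed grey cap 58 mm across, 73 mm high over all; contents and weight cannot be seen (each under 0.8 kg). Origin: centre of its underside. At the start one stands on the rear part of the left pan, one on the rear part of the right pan and one on the deck between them; which is which varies
- jar_c: one of three closed, opaque jars that look alike: white body 62 mm across, ribbed grey cap 58 mm across, 73 mm high over all; contents and weight cannot be seen (each under 0.8 kg). Origin: centre of its underside. At the start one stands on the rear part of the left pan, one on the rear part of the right pan and one on the deck between them; which is which varies
- timer: small white bench timer, 66x68x17 mm, in front of the balance; not part of the job. Origin: centre of its underside
- tape_roll: roll of blue tape lying flat, 48 mm across, 18 mm high, in front of the balance; not part of the job. Origin: centre of its underside
There are look-alikes about, which are no part of the job. Leave any pink look-alike of the jar_a alone.

How it is judged (in metres and radians):
At the end, for the whole second after the job is handed in: Beam at rest within 0.03 rad of level; the weight(s) used on one pin, fully home (4 mm), large one lowest, small one on its hub; an unused weight on the bench; jars upright and within 35 mm of where they stood (pan travel included); timer and tape within 30 mm (value of joint beam between -0.03 and 0.03 rad and velocity of joint beam between -0.05 and 0.05 rad/s and ((horizontal distance between weight_large and pin_left below 0.006 m and z of weight_large in the frame of pin_left between -0.004 and 0.004 m and height (world z) of weight_small below 0.03 m) or (horizontal distance between weight_small and pin_left below 0.006 m and z of weight_small in the frame of pin_left between -0.004 and 0.004 m and height (world z) of weight_large below 0.03 m) or (horizontal distance between each of weight_large, weight_small and pin_left below 0.006 m and z of weight_large in the frame of pin_left between -0.004 and 0.004 m and z of weight_small in the frame of weight_large between 0.022 and 0.03 m) or (horizontal distance between weight_large and pin_right below 0.006 m and z of weight_large in the frame of pin_right between -0.004 and 0.004 m and height (world z) of weight_small below 0.03 m) or (horizontal distance between weight_small and pin_right below 0.006 m and z of weight_small in the frame of pin_right between -0.004 and 0.004 m and height (world z) of weight_large below 0.03 m) or (horizontal distance between each of weight_large, weight_small and pin_right below 0.006 m and z of weight_large in the frame of pin_right between -0.004 and 0.004 m and z of weight_small in the frame of weight_large between 0.022 and 0.03 m)) and distance of each of jar_a, jar_b, jar_c from where it was at the start of the episode below 0.035 m and angle between each of jar_a, jar_b, jar_c's own z axis and vertical below 0.1 rad and distance of each of timer, tape_roll from where it was at the start of the episode below 0.03 m); the robot touches nothing.
It also fails if it takes over 72 s, if anything falls off the work surface, if the arm or the gripper's body presses on something with over 40 N, if the wrist force passes 120 N, or if a joint passes its speed limit or range.

## Working session

There is one attempt and no reset: what is moved stays moved. The work goes in short steps, Python scripts to look and compute and a shell command to move; the robot and the scene stay as the last step left them, time stands still between calls to the robot, and variables do not carry over. Pictures are saved under pics/ and viewed, at most 10 in all, crops included, and the job is handed in when it is done.

```bash
mkdir -p pics; ls
cat > h.py <<'E'
import numpy as np,cv2,json
from rig import read_state,camera,close_job
def ray(c,u,v):
    d=np.array([(u-c["cx"])/c["fx"],-(v-c["cy"])/c["fy"],-1.0])
    return np.array(c["origin"],float),np.array(c["rotation"])@d
def onplane(c,u,v,z):
    o,d=ray(c,u,v); return o+d*(z-o[2])/d[2]
def tri(rs):
    A=np.zeros((3,3));b=np.zeros(3)
    for o,d in rs:
        d=d/np.linalg.norm(d);P=np.eye(3)-np.outer(d,d);A+=P;b+=P@o
    x=np.linalg.solve(A,b)
    return x,[np.linalg.norm(np.cross(x-o,d/np.linalg.norm(d))) for o,d in rs]
def wcam():
    s=read_state();c=camera("wrist");H=np.array(c["hand_eye"],float)
    R=np.array(s["ee_rot"]);p=np.array(s["tool_pos"])
    c["origin"]=p+R@H[:3,3];c["rotation"]=R@H[:3,:3];return c
def save(c,n): cv2.imwrite(f"pics/{n}.png",c["color"][...,::-1])
def keep(c,n): np.savez(f"pics/{n}.npz",**{k:np.array(v) for k,v in c.items()})
def load(n): return dict(np.load(f"pics/{n}.npz"))
E
python3 - <<'E'
from h import *
s=read_state();print(s)
for n in("scene","top"):
    c=camera(n);save(c,n);keep(c,n);print(n,{k:c[k] for k in c if k!="color"})
c=wcam();save(c,"w0");keep(c,"w0");print({k:c[k] for k in c if k!="color"})
E
```

```text
pics
{'clock': 0.0, 'joints': array([ 1.05392631e+00,  8.79685341e-02,  1.37228036e+00, -1.52319918e-05,
        1.68357388e+00, -1.03112898e-01]), 'joint_vel': array([ 0.0002997 ,  0.00204014, -0.00120123,  0.00165672,  0.00113557,
       -0.00116008]), 'tau': array([-3.72698678e-04, -3.51860726e+01, -3.13272321e+01, -1.37871598e-04,
        1.06564278e-02, -8.06768242e-06]), 'tool_pos': array([220.89728863, 503.14850901, 230.11846855]), 'ee_rot': array([[-9.15615933e-01,  4.02052580e-01, -1.08888031e-03],
       [ 4.02053997e-01,  9.15613890e-01, -1.94627744e-03],
       [ 2.14488070e-04, -2.21983131e-03, -9.99997513e-01]]), 'wrist_force': array([-0.14638587,  0.74722269, -1.27775056]), 'moment': array([-0.0437968 , -0.04142365, -0.06115089]), 'finger_force': 0.0, 'gripper_width': 1.0014049990755431}
scene {'fx': 412.0049503539652, 'fy': 412.0049503539652, 'cx': 325.9033324634388, 'cy': 200.71972842158522, 'origin': array([234.46067141, 452.67610848, 720.96146471]), 'rotation': array([[-0.83651245,  0.41385124, -0.3591296 ],
       [-0.54790004, -0.64040523,  0.5382255 ],
       [-
[... 343 characters left out ...]
102967  ,  0.99447806]])}
{'fx': 332.9408392148729, 'fy': 332.9408392148729, 'cx': 318.3040497392172, 'cy': 192.38075700103724, 'hand_eye': array([[-9.76237680e-04,  9.44656123e-01,  3.28060752e-01,
         8.58545017e+01],
       [ 9.99999427e-01,  7.78113039e-04,  7.35192713e-04,
         4.81134130e-01],
       [ 4.39235950e-04,  3.28061281e-01, -9.44656341e-01,
        -1.41400865e+02],
       [ 0.00000000e+00,  0.00000000e+00,  0.00000000e+00,
         1.00000000e+00]]), 'origin': array([142.6477947 , 538.37870467, 371.65988546]), 'rotation': array([[ 0.40298035, -0.86494636, -0.2991231 ],
       [ 0.91520523,  0.37995633,  0.13428544],
       [-0.00249599, -0.32787342,  0.94471837]])}
```

View pics/top.png

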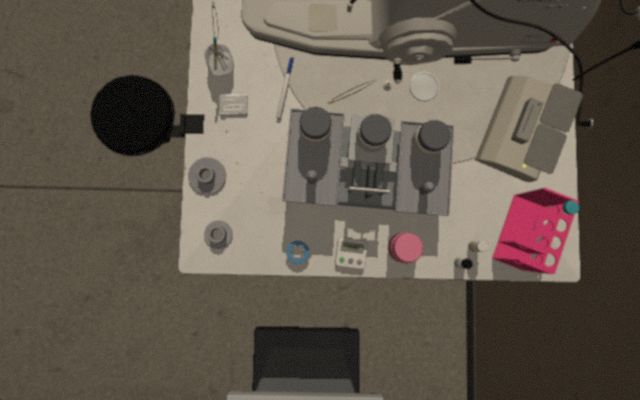

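View pics/scene.png

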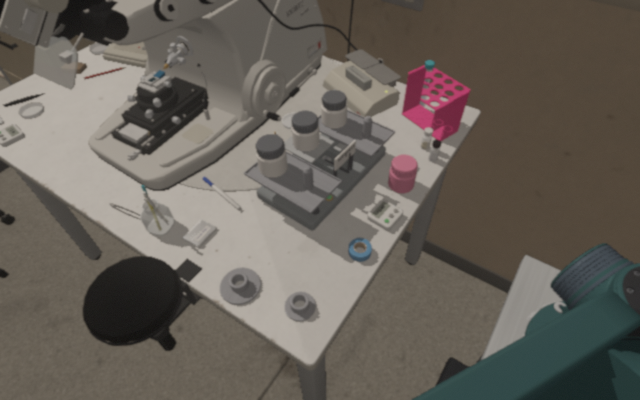

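The top view shows the large weight at (207,176), the small one at (218,235), the left pin at (312,175) and the right pin at (428,186). The timer (352,255), tape (298,253) and pink look-alike (406,248) stand in front of the balance. The scene view has the weights at (239,283) and (300,303).

Run:
```python
from h import *
t=load("top");s=load("scene")
P={"large":((206,174),(239,281)),"small":((218,232),(300,301)),"capL":((315,123),(271,144)),"capM":((376,125),(305,122)),"capR":((433,131),(335,102))}
for n,(a,b) in P.items():
    x,r=tri([ray(t,*a),ray(s,*b)]);print(n,x.round(1),np.round(r,1))
for n,uv in {"pL":(312,174),"pR":(428,186)}.items(): print(n,onplane(t,*uv,141).round(1))
a=cv2.resize(t["color"][90:225,275:465],None,fx=4,fy=4,interpolation=cv2.INTER_CUBIC)
b=cv2.resize(s["color"][85:235,240:400],None,fx=4,fy=4,interpolation=cv2.INTER_CUBIC)
cv2.imwrite("pics/b.png",b[...,::-1])
```

```text
large [595.2 216.1  17.1] [0.3 0.3]
small [474.6 185.8  14.2] [1.2 1.2]
capL [672.2  -6.8 162.8] [0.2 0.2]
capM [ 674.3 -121.3  140.7] [3.1 3.1]
capR [ 667.1 -230.7  129.5] [4.8 4.8]
pL [582.6  -3.7 141. ]
pR [ 565.9 -216.2  141. ]
```

View pics/b.png

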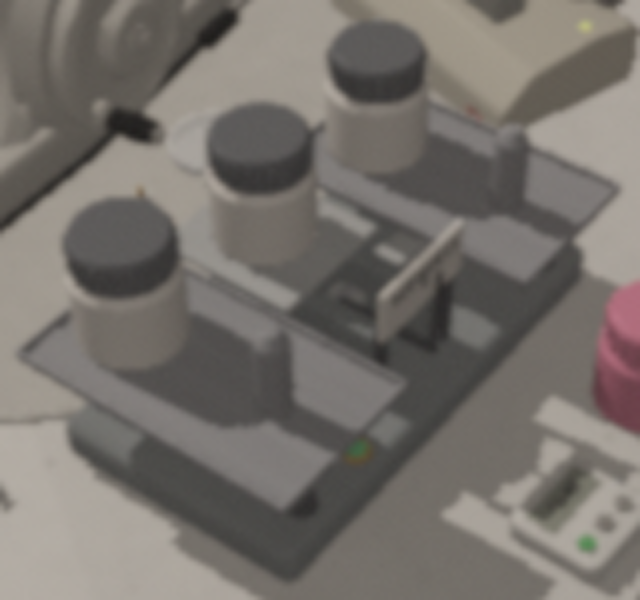

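The left pan is visibly higher: its cap triangulates to 163 mm, against 130 mm on the right. So the left side is the light one. I'll move so the wrist camera can see the weights and the left pin.

```bash
python3 -m inch '[[0.025,-0.035,0.01,0.12,0],[0.05,-0.075,0.02,0.24,0],[0.075,-0.115,0.02,0.33,0],[0.1,-0.155,0.02,0.33,0],[0.125,-0.195,0.02,0.33,0],[0.15,-0.235,0.02,0.33,0],[0.175,-0.275,0.02,0.33,0],[0.2,-0.315,0.02,0.33,0]]'; python3 -m inch '[[0.02,-0.02,0,0,0],[0.04,-0.04,0,0,0],[0.05,-0.06,0,0,0],[0.05,-0.06,0,0,0],[0.05,-0.06,0,0,0]]'
python3 - <<'E'
from h import *
c=wcam();save(c,"wA");keep(c,"wA");print(read_state()["tool_pos"],read_state()["joint_vel"].round(3))
E
```

```text
clock: 0.95
tool_pos: [421.6, 186.8, 251.2]
ee_rot: [[-0.996, 0.084, 0.0], [0.084, 0.996, 0.0], [-0.0, 0.0, -1.0]]
wrist_force: [1.2, -0.2, -0.1]
gripper_width: 1.005
finger_force: 0.0
clock: 1.45
tool_pos: [470.9, 128.5, 250.9]
ee_rot: [[-0.996, 0.085, -0.001], [0.085, 0.996, 0.001], [0.001, 0.0, -1.0]]
wrist_force: [-0.2, 0.4, 0.5]
gripper_width: 0.999
finger_force: 0.0
[470.7591911  129.04158274 251.10393215] [ 0.017 -0.007 -0.002 -0.004 -0.001 -0.002]
```

View pics/wA.png

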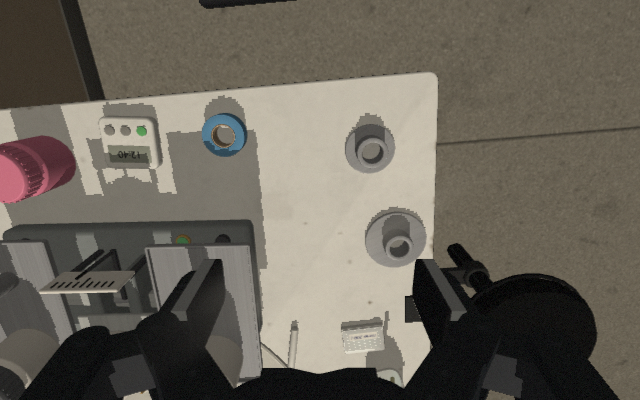

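The wrist view is upside down. The small hub shows at (372,150), the large hub at (398,245), and the left pin is behind a finger. Next is a second view from farther ahead.

```bash
python3 -m inch '[[0.04,-0.01,0,0,0],[0.08,-0.02,0,0,0],[0.11,-0.03,0,0,0],[0.12,-0.03,0,0,0],[0.12,-0.03,0,0,0],[0.12,-0.03,0,0,0]]'
python3 - <<'E'
from h import *
c=wcam();save(c,"wB");keep(c,"wB");print(read_state()["tool_pos"])
E
```

```text
clock: 2.1
tool_pos: [590.1, 99.8, 251.4]
ee_rot: [[-0.997, 0.082, -0.001], [0.082, 0.997, 0.001], [0.001, 0.0, -1.0]]
wrist_force: [0.6, 1.0, -0.2]
gripper_width: 0.999
finger_force: 0.0
[590.03658974  99.70930846 251.80524164]
```

View pics/wB.png

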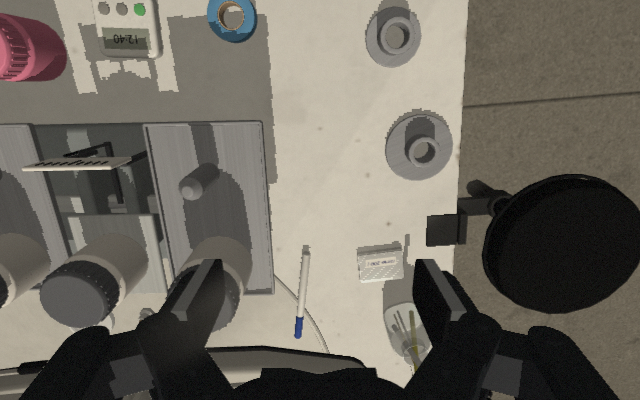

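The second view shows the left pin top near (190,190), the large hub at (424,150) and the small hub at (394,37). I'll fit circles to refine these.

```bash
cat >> h.py <<'E'
def circ(c,u,v,r,rr,k=6):
    u0,v0=int(u-r),int(max(v-r,0));g=cv2.cvtColor(c["color"],cv2.COLOR_RGB2GRAY)[v0:int(v+r),u0:int(u+r)]
    G=cv2.GaussianBlur(cv2.resize(g,None,fx=k,fy=k,interpolation=cv2.INTER_CUBIC),(0,0),k*.5)
    h=cv2.HoughCircles(G,cv2.HOUGH_GRADIENT_ALT,1.5,8,param1=120,param2=0.6,minRadius=int(rr[0]*k),maxRadius=int(rr[1]*k))
    im=cv2.cvtColor(G,cv2.COLOR_GRAY2BGR);out=[]
    if h is not None:
        for x,y,q in h.reshape(-1,3)[:6]:
            out.append((round(u0+(x+.5)/k-.5,2),round(v0+(y+.5)/k-.5,2),round(q/k,2)))
            cv2.circle(im,(int(x),int(y)),int(q),(0,0,255),1);cv2.circle(im,(int(x),int(y)),2,(0,255,0),-1)
    return out,cv2.resize(im,(260,260))
E
python3 - <<'E'
from h import *
A=load("wA");B=load("wB");ims=[]
for n,c,u,v in(("smA",A,372,150),("laA",A,398,245),("pinB",B,190,188),("smB",B,394,37),("laB",B,424,150)):
    o,im=circ(c,u,v,22,(4,19) if n!="pinB" else (2,14));print(n,o);ims.append(im)
ims.append(ims[0]*0)
cv2.imwrite("pics/m.png",np.vstack([np.hstack(ims[:3]),np.hstack(ims[3:])]))
E
```

```text
smA [(np.float32(369.33), np.float32(148.33), np.float32(10.04)), (np.float32(372.83), np.float32(152.33), np.float32(10.16))]
laA []
pinB []
smB []
laB [(np.float32(417.83), np.float32(148.33), np.float32(9.52))]
```

View pics/m.png

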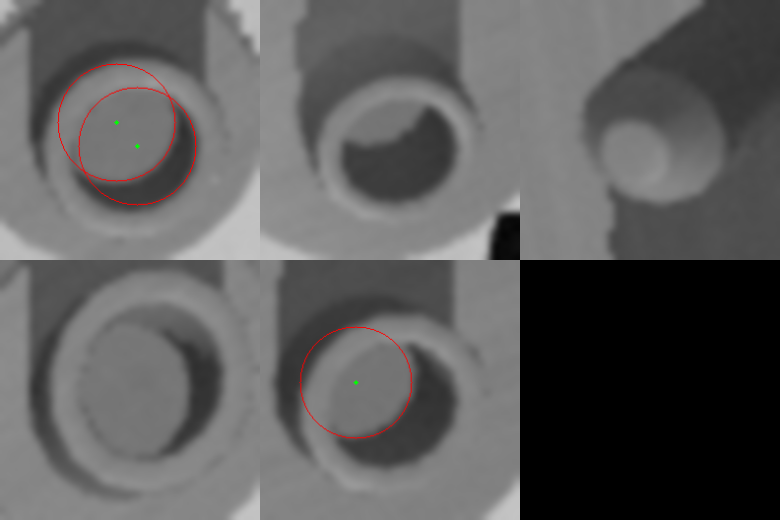

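Run:
```python
from h import *
A=load("wA");B=load("wB");t=load("top");s=load("scene")
print("small",tri([ray(A,371.5,152.2),ray(B,396.2,34.8)]))
print("large",tri([ray(A,398.7,247.2),ray(B,423.0,151.5)]))
print("pin",tri([ray(B,187,191.4),ray(t,311.5,174.5)]),tri([ray(B,187,191.4),ray(s,240+268/4,85+335/4)]),onplane(B,187,191.4,149))
for r in [(82,147),(60,215)]: pass
```

```text
small (array([471.01820376, 189.76101198,  20.79136348]), [np.float64(0.03391570460841218), np.float64(0.03391570460848655)])
large (array([594.00759981, 219.07391991,  22.14365879]), [np.float64(0.21701125866428395), np.float64(0.2170112586642204)])
pin (array([581.21728186,  -2.82067223, 144.32048107]), [np.float64(0.07443729142086454), np.float64(0.07443729142087181)]) (array([580.81573317,  -1.55413053, 146.63867507]), [np.float64(0.32036480207229806), np.float64(0.3203648020722695)]) [579.85367919  -0.72138258 149.        ]
```

```bash
python3 -m inch '[[0.001,0.04,-0.02,0,0],[0.002,0.08,-0.04,0,0],[0.004,0.11,-0.07,0,0],[0.004,0.1195,-0.1,0,0],[0.004,0.1195,-0.13,0,0],[0.004,0.1195,-0.13,0,0],[0.004,0.1195,-0.13,0,0]]'
python3 - <<'E'
from h import *
c=wcam();save(c,"wC");keep(c,"wC");s=read_state();print(s["tool_pos"],s["ee_rot"].round(3))
from numpy import array
# predicted pixel of tool axis at z=26
p=s["tool_pos"].copy();p[2]=26
q=c["rotation"].T@(p-c["origin"]);u=c["cx"]+c["fx"]*q[0]/-q[2];v=c["cy"]-c["fy"]*q[1]/-q[2];print(u,v)
im=cv2.resize(c["color"][int(v)-60:int(v)+60,int(u)-60:int(u)+60],None,fx=5,fy=5,interpolation=cv2.INTER_CUBIC)
cv2.imwrite("pics/wCc.png",im[...,::-1])
E
```

```text
clock: 2.85
tool_pos: [594.3, 218.4, 122.0]
ee_rot: [[-0.997, 0.083, -0.0], [0.083, 0.997, 0.0], [0.0, -0.0, -1.0]]
wrist_force: [-0.8, 0.4, 1.2]
gripper_width: 1.003
finger_force: 0.0
[595.48776123 218.38850176 123.70223163] [[-0.997  0.083  0.003]
 [ 0.083  0.997  0.001]
 [-0.003  0.001 -1.   ]]
317.5956670997949 197.90209213175368
```

View pics/wCc.png

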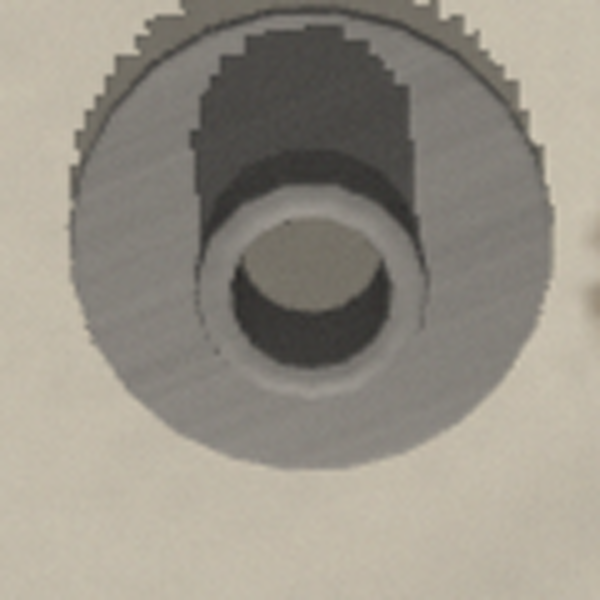

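The close-up has the hub top centred at about (319,194.5) in the full image, about 2 mm from the tool axis. I'll correct that, descend and grip.

```bash
python3 -m inch '[[-0.002,0.001,-0.04,0,0],[-0.002,0.001,-0.08,0,0],[-0.002,0.001,-0.105,0,0],[-0.002,0.001,-0.117,0,0],[-0.002,0.001,-0.117,0,0.3]]' 50; python3 -m inch '[[0,0,0,0,0.7],[0,0,0,0,0.7],[0,0,0,0,0.7],[0,0,0,0,0.7],[0,0,0,0,0.7]]'
```

```text
clock: 3.4
tool_pos: [593.2, 218.8, 4.5]
ee_rot: [[-0.996, 0.084, -0.0], [0.084, 0.996, 0.0], [0.0, 0.0, -1.0]]
wrist_force: [-0.3, -0.5, -0.0]
gripper_width: 0.856
finger_force: 0.0
clock: 3.9
tool_pos: [595.1, 219.2, 7.7]
ee_rot: [[-0.996, 0.084, 0.005], [0.084, 0.996, 0.001], [-0.005, 0.001, -1.0]]
wrist_force: [-0.8, -0.5, 5.8]
gripper_width: 0.408
finger_force: 49.3
```

```bash
python3 -m inch '[[0,0,0.04,0,0.7],[0,0,0.09,0,0.7],[0,0,0.14,0,0.7],[0,-0.03,0.18,0,0.7],[0,-0.07,0.2,0,0.7],[0,-0.1,0.2,0,0.7],[0,-0.1,0.2,0,0.7],[0,-0.1,0.2,0,0.7]]'
python3 - <<'E'
from h import *
c=wcam();save(c,"wD");keep(c,"wD");s=read_state();print(s["tool_pos"],s["joint_vel"].round(3))
B=load("wB");print(onplane(B,423,151.5,26))
E
```

```text
clock: 4.7
tool_pos: [592.8, 118.6, 204.1]
ee_rot: [[-0.996, 0.085, -0.001], [0.085, 0.996, 0.001], [0.001, 0.001, -1.0]]
wrist_force: [-0.0, -0.2, -3.0]
gripper_width: 0.406
finger_force: 50.9
[592.7296806  119.35425496 203.72643017] [ 0.021  0.011 -0.001  0.001 -0.003 -0.002]
[593.01811456 217.69581537  26.        ]
```

View pics/wD.png

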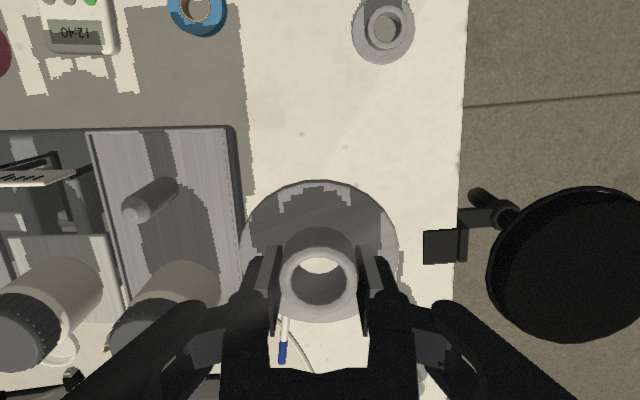

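The held ring is centred at about (318,278) between the pads, and the left pin top is at (134,210). The next step is to triangulate the pin top and the ring.

Run:
```python
from h import *
B=load("wB");D=load("wD");out=[]
for c,u,v in((B,187,191.4),(D,133,211)):
    g=cv2.GaussianBlur(cv2.cvtColor(c["color"],cv2.COLOR_RGB2GRAY),(0,0),.7)[int(v)-14:int(v)+15,int(u)-14:int(u)+15]
    m=int(g[12:17,12:17].mean());print(m)
    mask=(abs(g.astype(int)-m)<8).astype(np.uint8)
    n,l,st,ce=cv2.connectedComponentsWithStats(mask,connectivity=4)
    k=l[14,14];uv=ce[k]+[int(u)-14,int(v)-14];print(st[k],uv);out.append(ray(c,*uv))
    print("\n".join("".join("#" if x==k else "." for x in r) for r in l))
    print(onplane(c,*uv,149))
print(tri(out))
print("ring at z(hub top=~222)",[onplane(D,318,278,z).round(1) for z in(218,222,226)])
```

```text
129
[  0   0  26  29 332] [180.75       192.70783133]
##########...................
#########....................
########.....................
#######......................
######.......................
######.......................
#####........................
#####........................
#####........................
#####........................
#####........................
#####......#####.............
#####.....########...........
#####.....#########..........
######...###########.........
######...###########.........
#######..#########.##........
########..#######...###......
################...#######...
##########.####....#######...
#########...###...#######....
#########.....##########.....
#########........####........
##########...................
##########...................
##########...................
##########...................
##########...................
#########....................
[580.50790928  -5.77828226 149.        ]
132
[ 2 12 27 13 78] [136.82051282 214.66666667]
.............................
.............................
..........................
[... 355 characters left out ...]
........
....##.........###...........
..#.#............##..........
..###.............#..........
...##.............###########
....#..............##########
...................##########
.......................######
........................####.
.........................##..
........................##...
.............................
.............................
.............................
.............................
[580.5097642    3.90113954 149.        ]
(array([599.02232924, -30.59012792,  94.53016234]), [np.float64(1.71401282834989), np.float64(1.7140128283499512)])
ring at z(hub top=~222) [array([591.9, 119.3, 218. ]), array([589.2, 119.5, 222. ]), array([586.6, 119.7, 226. ])]
```

Run:
```python
from h import *
B=load("wB");D=load("wD")
g=cv2.cvtColor(D["color"],cv2.COLOR_RGB2GRAY);print("cols 118..150 step1, rows 198..230");
print("\n".join(str(198+i)+" "+" ".join(f"{x:3d}" for x in r) for i,r in enumerate(g[198:230,116:150])))
for uv in((130,215.5),(131,213),(133,211)):
    print(uv,onplane(D,*uv,149).round(1),[np.round(q,1) for q in tri([ray(B,187,192),ray(D,*uv)])])
```

```text
cols 118..150 step1, rows 198..230
198 146 143 141 146 145 146 149 148 140 116  78  79  82  81  86  83  85  83  83  84  80  80  77  77  75  68  66  63  63  62  63  64  65  65
199 146 145 142 146 145 144 148 143 107  75  82  83  85  83  83  86  84  84  83  84  81  83  81  82  77  73  69  67  63  60  62  63  65  63
200 149 145 142 144 144 143 146 136  94  79  81  83  84  84  86  85  84  83  83  84  79  83  81  82  80  82  77  71  66  64  63  67  63  66
201 145 148 145 145 148 145 135  96  79  80  82  84  83  84  85  84  85  83  85  82  82  80  80  80  82  82  86  78  72  68  61  64  60  61
202 149 150 143 144 146 133 101  84  78  84  83  84  84  82  84  84  82  83  82  83  81  82  79  81  83  82  84  87  80  76  71  70  62  61
203 144 148 144 143 140 117  87  86  80  85  84  84  84  86  85  84  83  80  83  82  82  83  81  82  83  83  85  87  92  86  79  70  62  60
204 145 149 147 142 136  99  85  84  83  83  84  85  84  85  84  81  82  82  79  82  83  83  85  86  85  85  89  88  91  90  85  75  66  61
205 146 148 147 143 138 100  87  85  88  84  84  84  85  82  82  82  81  80  82  83  
[... 2971 characters left out ...]
 90  87  85  89  86  85
227 148 147 146 144 145 146 149 149 143 143 144 144 146 147 147 148 147 146 148 147 146 144 133  85  87  84  88  89  90  90  85  88  87  87
228 148 147 147 144 144 146 145 146 145 140 144 143 145 148 149 150 148 148 145 144 147 143 134  87  83  87  85  88  89  84  88  87  86  88
229 147 149 145 143 146 145 148 149 147 144 144 142 145 147 150 149 148 147 148 144 145 145 134  83  85  84  89  89  90  87  87  86  87  88
(130, 215.5) [580.7  -0.6 149. ] [array([580.8,  -1.1, 148.3]), array([0.2, 0.2])]
(131, 213) [5.791e+02 5.000e-01 1.490e+02] [array([582.2,  -4.2, 141.5]), array([0.4, 0.4])]
(133, 211) [577.8   2.1 149. ] [array([584.7,  -8.5, 132. ]), array([0.8, 0.8])]
```

The pin top is at about (580.5, -1, 148). That confirms the left pan is up. Next I carry the ring over the pin and lower it in stages.

```bash
python3 -m inch '[[-0.004,-0.04,0,0,0.7],[-0.008,-0.08,0,0,0.7],[-0.012,-0.11,0,0,0.7],[-0.012,-0.12,-0.01,0,0.7],[-0.012,-0.12,-0.03,0,0.7],[-0.012,-0.12,-0.04,0,0.7],[-0.012,-0.12,-0.04,0,0.7]]'; python3 -m inch '[[0,0,-0.01,0,0.7],[0,0,-0.02,0,0.7],[0,0,-0.025,0,0.7],[0,0,-0.025,0,0.7]]'
```

```text
clock: 5.45
tool_pos: [579.6, 0.6, 161.0]
ee_rot: [[-0.997, 0.082, -0.006], [0.082, 0.997, 0.001], [0.006, 0.001, -1.0]]
wrist_force: [1.0, -0.5, -2.4]
gripper_width: 0.41
finger_force: 51.0
clock: 5.85
tool_pos: [580.5, -0.6, 138.0]
ee_rot: [[-0.997, 0.083, -0.002], [0.083, 0.997, 0.0], [0.002, 0.0, -1.0]]
wrist_force: [-0.4, 0.0, -3.5]
gripper_width: 0.406
finger_force: 51.1
```

Now it hangs below the pin top and touches nothing, so the bore is round the pin.

```bash
python3 -m inch '[[0,0,-0.012,0,0.7],[0,0,-0.024,0,0.7],[0,0,-0.034,0,0.7],[0,0,-0.036,0,0.7],[0,0,-0.036,0,0.7]]'; python3 -m inch '[[0,0,0,0,0.35],[0,0,0,0,0.0],[0,0,0,0,0],[0,0,0,0,0],[0,0,0,0,0],[0,0,0.03,0,0],[0,0,0.08,0,0],[0,0,0.12,0,0]]'
```

```text
clock: 6.35
tool_pos: [580.7, -0.9, 102.4]
ee_rot: [[-0.996, 0.084, -0.002], [0.084, 0.996, 0.0], [0.002, 0.0, -1.0]]
wrist_force: [-0.4, -0.9, -2.3]
gripper_width: 0.41
finger_force: 51.1
clock: 7.15
tool_pos: [581.2, -0.9, 225.4]
ee_rot: [[-0.996, 0.084, 0.001], [0.084, 0.996, 0.0], [-0.001, 0.0, -1.0]]
wrist_force: [0.2, 0.7, 0.1]
gripper_width: 0.999
finger_force: 0.0
```

```bash
python3 -m inch '[[0.004,0.04,0.026,0,0],[0.009,0.08,0.026,0,0],[0.009,0.101,0.026,0,0],[0.009,0.101,0.026,0,0],[0.009,0.101,0.026,0,0],[0.009,0.101,0.026,0,0],[0.009,0.101,0.026,0,0],[0.009,0.101,0.026,0,0]]'
python3 - <<'E'
from h import *
c=wcam();keep(c,"wE");print(read_state()["tool_pos"]);s=camera("scene");keep(s,"sE");t=camera("top");keep(t,"tE")
s0=load("scene")
b=np.hstack([cv2.resize(x["color"][85:245,235:395],None,fx=2.4,fy=2.4,interpolation=cv2.INTER_CUBIC) for x in(s0,s)])
B=load("wB")
b2=np.hstack([cv2.resize(x["color"][110:310,0:300],(384,256)) for x in(B,c)])
cv2.imwrite("pics/e.png",np.vstack([b,b2])[:600,:,::-1]);print(b.shape,b2.shape)
E
```

```text
clock: 7.95
tool_pos: [590.2, 99.1, 249.3]
ee_rot: [[-0.996, 0.085, -0.0], [0.085, 0.996, -0.0], [0.0, -0.0, -1.0]]
wrist_force: [-0.2, 0.2, 0.2]
gripper_width: 0.999
finger_force: 0.0
[590.20675306  99.21759646 249.2792669 ]
(384, 768, 3) (256, 768, 3)
```

Run:
```python
import cv2;a=cv2.imread("pics/e.png");print(a.shape)
```

```text
(600, 768, 3)
```

View pics/e.png

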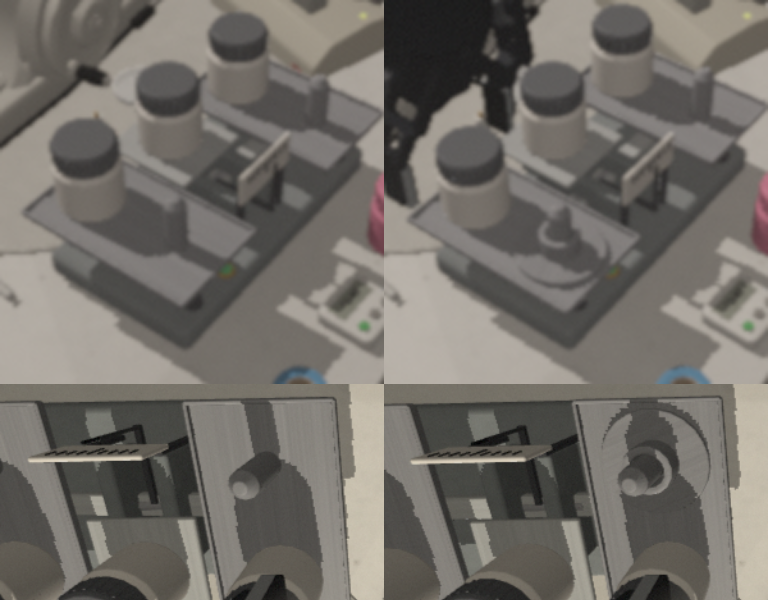

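The ring sits on the pin. The left pan has dropped and the right one has risen. I'll measure by how much, since 8 mm means level and 16 mm means over to the other stop.

Run:
```python
from h import *
def proj(c,p):
    q=c["rotation"].T@(np.array(p)-c["origin"]);return np.array([c["cx"]-c["fx"]*q[0]/q[2],c["cy"]+c["fy"]*q[1]/q[2]])
g=lambda c:cv2.GaussianBlur(cv2.cvtColor(c["color"],cv2.COLOR_RGB2GRAY),(0,0),.6)
k=5
for n0,n1,P in(("scene","sE",{"L":(271,150,670,-7,166),"M":(305,127,674,-119,158),"R":(335,107,665,-229,150)}),("top","tE",{"L":(315,123,670,-7,166),"M":(376,131,674,-119,158),"R":(434,135,665,-229,150)})):
    a,b=load(n0),load(n1)
    for n,(u,v,x,y,z) in P.items():
        r=13;T=cv2.resize(g(a)[v-r:v+r,u-r:u+r],None,fx=k,fy=k,interpolation=cv2.INTER_CUBIC)
        S=cv2.resize(g(b)[v-r-10:v+r+10,u-r-10:u+r+10],None,fx=k,fy=k,interpolation=cv2.INTER_CUBIC)
        m=cv2.matchTemplate(S,T,cv2.TM_CCOEFF_NORMED);_,w,_,l=cv2.minMaxLoc(m)
        d=np.array(l)/k-10
        e=(proj(a,(x,y,z+8))-proj(a,(x,y,z-8)))/16
        print(n0,n,"shift px",d,"score",round(w,3),"px/mm up",e.round(3),"dz mm",round(float(d@e/(e@e)),1))
```

```text
scene L shift px [0.6 3.2] score 0.991 px/mm up [-0.053 -0.375] dz mm -8.6
scene M shift px [0. 0.] score 0.993 px/mm up [-0.023 -0.37 ] dz mm 0.0
scene R shift px [ 0. -3.] score 0.995 px/mm up [ 0.003 -0.363] dz mm 8.3
top L shift px [-0.2  1.2] score 0.974 px/mm up [ 0.006 -0.138] dz mm -8.7
top M shift px [0. 0.] score 0.991 px/mm up [ 0.077 -0.136] dz mm 0.0
top R shift px [ 1.2 -1. ] score 0.988 px/mm up [ 0.143 -0.126] dz mm 8.2
```

Both pans travelled about 8.5 mm, so the beam is level and the large weight alone is what was missing. One last check will show whether the beam is at rest and the ring is fully home.

```bash
python3 -m inch '[[0,0,0.0,0,0],[0,0,0,0,0],[0,0,0,0,0],[0,0,0,0,0],[0,0,0,0,0],[0,0,0,0,0],[0,0,0,0,0],[0,0,0,0,0]]' >/dev/null
python3 - <<'E'
from h import *
def proj(c,p):
    q=c["rotation"].T@(np.array(p)-c["origin"]);return np.array([c["cx"]-c["fx"]*q[0]/q[2],c["cy"]+c["fy"]*q[1]/q[2]])
s=camera("scene");a=load("sE")
g=lambda c:cv2.cvtColor(c["color"],cv2.COLOR_RGB2GRAY).astype(float)
for u,v in((271,153),(335,104),(307,178)): print(cv2.phaseCorrelate(g(a)[v-14:v+14,u-14:u+14],g(s)[v-14:v+14,u-14:u+14]))
E=load("wE");th=np.linspace(0,6.28,60)
for h in(0,5,10,20):
    P=np.array([proj(E,(580.5+40*np.cos(t),-1+40*np.sin(t),91+h)) for t in th]);print(h,P.min(0).round(1),P.max(0).round(1))
print("measured from picture: cols 169.5-256.3 rows 124.8-208")
E
```

```text
((-0.16313939054799498, 0.021106461769544893), 0.9835947551031721)
((0.026196938716935847, 0.030861337574718206), 0.9984799979599288)
((0.037333256356188116, -0.028673792181299618), 0.998973134533821)
0 [166.7 129.7] [252.9 212.4]
5 [164.4 130.5] [251.9 214.4]
10 [161.9 131.4] [250.9 216.4]
20 [156.8 133.2] [248.7 220.8]
measured from picture: cols 169.5-256.3 rows 124.8-208
```

The beam is at rest, and the flange lies at pan-floor height (best match at 0 mm offset). The small weight is untouched on the bench and the gripper is clear, so I'm handing in.

```bash
python3 -c "
from rig import *
print(close_job())"
```

```text
the job is handed in; nothing more can be done
None
```

The left side was lighter by about the large weight (300 g): that ring is on the left pin, measured fully down, with the beam level and at rest and the small ring left on the bench; the job is handed in, but no verdict was returned.

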